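# Unload the bookbinder's pressing stack into the fitted boxes

### The job

The glue on the three handmade notebooks has set, so take the pressing stack apart from the top down, putting each thing away before you take the next: stand the weight in its round wooden dish, then lay each notebook flat on the floor of the open cardboard box made to its size. Keep the weight and the notebooks level, never tipped over, and do not disturb the scissors or the roll of tape.

Things in the scene. Friction and masses are not known exactly. Their poses are not given: they have to be found in the camera images.
- weight: pressing weight on top of the stack: upright steel cylinder 38 mm in diameter and 38 mm high, a thin neck and a round dark wooden knob (24 mm wide, at height 46 to 66 mm) above it, about 0.34 kg. Origin: centre of its underside, z up. Grip it round the cylinder or by the knob.
- book_small: small hardcover notebook, rigid, does not open, 70 mm long (x), 46 mm wide (y), 18 mm thick, grey cover, blue spine along +y; lies flat on the medium notebook, under the weight, loose. Origin: centre of the underside, z up. Grip it across its width at mid-length.
- book_medium: medium hardcover notebook, rigid, does not open, 90 mm long (x), 57 mm wide (y), 20 mm thick, grey cover, blue spine along +y; lies flat on the large notebook, under the small one, loose. Origin: centre of the underside, z up. Grip it across its width at mid-length.
- book_large: large hardcover notebook, rigid, does not open, 112 mm long (x), 68 mm wide (y), 22 mm thick, grey cover, blue spine along +y; lies flat at the bottom of the stack, on a fixed plywood pressing board (136 x 92 mm, top 12 mm above the table), loose. Origin: centre of the underside, z up. Grip it across its width at mid-length.
- box_small: fixed open cardboard box bottom lined with white paper, made for the small notebook: inside 82 mm long (x) by 58 mm wide (y), outside 88 x 64 mm, 16 mm high, floor 4 mm above the table; each long wall has a 44 mm wide notch in its middle, open down to the floor, for the fingers. Origin: centre of the underside, on the table.
- box_medium: fixed open cardboard box bottom lined with white paper, made for the medium notebook: inside 102 mm long (x) by 69 mm wide (y), outside 108 x 75 mm, 16 mm high, floor 4 mm above the table; each long wall has a 44 mm wide notch in its middle, open down to the floor, for the fingers. Origin: centre of the underside, on the table.
- box_large: fixed open cardboard box bottom lined with white paper, made for the large notebook: inside 124 mm long (x) by 80 mm wide (y), outside 130 x 86 mm, 16 mm high, floor 4 mm above the table; each long wall has a 44 mm wide notch in its middle, open down to the floor, for the fingers. Origin: centre of the underside, on the table.
- dish: fixed round turned-wood dish, 84 mm across and 14 mm high, flat cork-coloured floor 6 mm above the table and about 70 mm across: the weight's resting place. Origin: centre of its underside, on the table.
- scissors_mint: bystander: closed mint-green craft scissors, 141 mm long (y) by 57 mm wide, 10 mm high, loose on the table; leave alone. Origin: centre of the underside.
- washi_yellow: bystander: small yellow roll of paper tape lying flat, 41 mm across, 15 mm high, loose on the table; leave alone. Origin: centre of the underside.

How it is judged:
On the way, in this order (a step that is already met when the one before it is completed fails the run):
1. the weight stands in the dish (horizontal distance between weight and dish below 0.016 m and z of weight in the frame of dish between 0.003 and 0.009 m and angle between weight's own z axis and vertical below 0.06 rad and linear speed of weight below 0.02 m/s and angular speed of weight below 0.2 rad/s and contact force between weight and the fingers below 0.05 N), for 0.2 s.
2. the small notebook lies released in its own box (horizontal distance between book_small and box_small below 0.01 m and z of book_small in the frame of box_small between 0.001 and 0.007 m and angle between book_small's own z axis and vertical below 0.06 rad and angle between the x axis of book_small and the x axis of box_small, either way round below 0.2 rad and linear speed of book_small below 0.02 m/s and angular speed of book_small below 0.2 rad/s and contact force between book_small and the fingers below 0.05 N), for 0.2 s.
3. the medium notebook lies released in its own box (horizontal distance between book_medium and box_medium below 0.01 m and z of book_medium in the frame of box_medium between 0.001 and 0.007 m and angle between book_medium's own z axis and vertical below 0.06 rad and angle between the x axis of book_medium and the x axis of box_medium, either way round below 0.2 rad and linear speed of book_medium below 0.02 m/s and angular speed of book_medium below 0.2 rad/s and contact force between book_medium and the fingers below 0.05 N), for 0.2 s.
4. the large notebook lies released in its own box (horizontal distance between book_large and box_large below 0.01 m and z of book_large in the frame of box_large between 0.001 and 0.007 m and angle between book_large's own z axis and vertical below 0.06 rad and angle between the x axis of book_large and the x axis of box_large, either way round below 0.2 rad and linear speed of book_large below 0.02 m/s and angular speed of book_large below 0.2 rad/s and contact force between book_large and the fingers below 0.05 N), for 0.2 s.
At the end, for the whole second after the job is handed in: Weight upright on the dish floor within 16 mm of its centre; each notebook flat on the floor of the box of its size (within 10 mm of its centre, underside 1 to 7 mm above the box's, long sides parallel within 0.2 rad either way round); all released and at rest (all of step 1 and all of step 2 and all of step 3 and all of step 4); the robot touches nothing.
It fails at once if the weight or a notebook is tipped by more than 0.6 rad (angle between any of weight, book_small, book_medium, book_large's own z axis and vertical above 0.6 rad).
It fails at once if the scissors or the roll of tape is moved by more than 25 mm (distance of any of scissors_mint, washi_yellow from where it was at the start of the episode above 0.025 m).
It also fails if it takes over 115 s, if anything falls off the work surface, if the arm or the gripper's body presses on something with over 40 N, if the wrist force passes 120 N, or if a joint passes its speed limit or range.

### The arm

A 6-joint arm with a two-finger parallel gripper is mounted at the origin on a cart in front of the work surface, level with it; the furniture and walls round the work are solid. World frame = base frame: x ahead of the robot, y to its left, z up, the work surface at z = 0. Lengths are in m, angles in rad, forces in N, time in s.
With the tool pointing down it reaches from about 0.325 to 1 m from the base axis. Payload 5.1 kg.
Tool frame: the origin (TCP) lies on the centre line of the jaws, within the pads' length; the fingertips stand 19 mm ahead of it and the grasp point (between the pads) is the TCP; z points along the fingers, y is the line along which they close (so a half turn about z gives the same grasp; the last joint's range is limited). The gripper opens to 85 mm and grips with 20 to 120 N. Pads are 22 mm wide; open, the fingers measure 114 mm over their backs; the gripper's body (76 mm by 85 mm) begins 54 mm behind the grasp point. The pads swing forward as they close: fully open they stand 13 mm farther back than shut.
Start: joints at [-1.284, 0.124, 1.65, -0, 1.367, -0.083], TCP at [0.235, -0.606, 0.25] pointing down, gripper open.
Joint ranges: [-2.61, 2.61], [-1.02, 2.33], [0.03, 2.71], [-1.35, 4.49], [0.32, 2.68], [-2.91, 2.91]. Speed limits (rad/s): [2.57, 2.57, 3.14, 3.14, 3.14, 3.14].

### API

Orientations are given as [roll, pitch, yaw] about the fixed x, y, z axes, in that order (R = Rz(yaw) Ry(pitch) Rx(roll)).
In Python, from workcell import robot, vision, get_obs gives the robot as it stands (robot), with the cameras (vision) and the readings as plain functions.
- The arm moves only by the tool run_rows, called after "Call:" by a JSON object that holds its "method" and its "body", one argument or row to a line. Schema: {"type":"object","properties":{"moves":{"type":"array","items":{"type":"object","properties":{"rotvec":{"type":"array","items":{"type":"number"},"minItems":3,"maxItems":3},"trans":{"type":"array","items":{"type":"number"},"minItems":3,"maxItems":3},"jaw":{"type":"number"}},"additionalProperties":false,"required":["jaw"]},"minItems":1,"maxItems":5},"grip_n":{"type":"number"},"only":{"type":"string"},"quiet":{"type":"boolean"},"lines":{"type":"string"}},"required":["moves"],"additionalProperties":false}. moves is a list of rows, 1 to 5 of them, each an object with the fields rotvec (a list: a rotation vector rx, ry, rz in rad), trans (a list: dx, dy, dz in m), jaw (the opening from 0.0 (shut) to 1.0 (fully open)); a field left out counts as zero (the opening has to be given); each row shifts and turns the commanded pose from where the row before left it, along the tool's axes as they then stand; what a row does not reach is not made up. A row lasts 1/12 s, in which the tool goes at most 0.0417 m and 0.125 rad, less where a joint would pass 70% of its speed; a pose out of reach is approached as far as the arm can. The fingers move at their own pace and stop on an object; grip_n is the grip in N (left out, the last holds). Time passes only in rows, so rows that do not move let the fingers close. The tool returns the time, the measured TCP pose, the force, the opening and the grip force at its end. only (a regular expression) keeps the lines of the reply that match it, lines (a string "A,B") keeps lines A to B, and quiet returns only ok. Input that does not fit is refused with a message, and nothing moves.
- get_obs(): the state, without advancing time (a new reading comes with each control period).
- vision.snapshot(name): name is "scene" or "side" or "wrist"; returns a dict with "color" (400x640x3 uint8, blue, green, red), "range_z" (400x640 float32, m along the optical axis (not along the pixel's ray), 0 where there is no reading), "fx", "fy", "cx", "cy" (pixels), "R" (3x3) and "t" (3): a world point X has camera coordinates R X + t. Camera axes: x right, y down, z forward; pixel columns grow to the right and rows downward; lengths in m; the calibration is good to about 2 mm. A picture is of the moment at which its call begins.
- robot.sign_off(): hands the job in; it is judged then, once.
The state is a dict: "time_s": time; "joint_pos": joint angles; "joint_velocities": joint speeds; "effort": joint torques, N m; "position": TCP position; "ee_rot": TCP orientation; "force": force on the tool from outside, world axes, zero at the start; "ft_torque": the same for the moment, N m; "gripper_width": opening from 0.0 (shut) to 1.0 (fully open); "finger_force": force on a finger pad.
Only numpy, scipy, OpenCV 4.12 (cv2) and the standard library are available. Lean on these libraries where they do the work, as an engineer would, in place of code of your own. Each camera call takes 0.05 s, during which the arm holds its last target. There are 200 camera calls.

## Working session

There is one attempt and no reset: what is moved stays moved. The work goes in short steps, Python scripts to look and compute and a tool call to move; the robot and the scene stay as the last step left them, time stands still between calls to the robot, and variables do not carry over. Pictures are saved under pics/ and viewed, at most 14 in all, crops included, and the job is handed in when it is done.

```bash
ls; mkdir -p pics; cat > h.py <<'E'
import numpy as np, cv2
from workcell import robot, vision, get_obs
def snap(n,f=None):
    s=vision.snapshot(n)
    if f: cv2.imwrite('pics/'+f,s['color'])
    return s
def ray(s,u,v,z):
    d=s['R'].T@np.array([(u-s['cx'])/s['fx'],(v-s['cy'])/s['fy'],1.]); o=-s['R'].T@s['t']
    return o+d*(z-o[2])/d[2]
def cloud(s):
    v,u=np.mgrid[0:400,0:640]; z=s['range_z']
    P=np.stack([(u-s['cx'])/s['fx']*z,(v-s['cy'])/s['fy']*z,z],-1)
    return (P-s['t'])@s['R']
E
python3 - <<'E'
from h import *
for n in('scene','side','wrist'):
    s=snap(n,n+'0.png'); print(n,s['fx'],-s['R'].T@s['t'],s['R'].round(3).tolist())
print(get_obs())
E
```

```text
pics
workcell.py
scene 519.9767684931659 [-0.30667322 -0.79923641  0.52163513] [[0.614, -0.789, -0.008], [-0.306, -0.229, -0.924], [0.728, 0.57, -0.382]]
side 498.2533189674325 [0.40946846 0.66337487 0.63883503] [[-0.981, -0.195, 0.018], [-0.129, 0.57, -0.811], [0.148, -0.798, -0.584]]
wrist 289.6398253416511 [ 0.29910639 -0.58134739  0.37414287] [[0.361, -0.933, -0.002], [-0.897, -0.347, 0.275], [-0.257, -0.097, -0.962]]
{'time_s': 0.15, 'joint_pos': array([-1.28364074e+00,  1.24374487e-01,  1.65140128e+00, -1.31044268e-05,
        1.36749978e+00, -8.25750258e-02]), 'joint_velocities': array([ 0.00120051, -0.00216979, -0.00377057, -0.00062137,  0.00058009,
        0.00087512]), 'effort': array([ 7.43067885e-04, -4.24227762e+01, -3.66012096e+01, -6.84559473e-05,
        4.64500627e-03,  6.87693955e-06]), 'position': array([ 0.23474097, -0.60563914,  0.24929873]), 'ee_rot': array([-3.13991444e+00, -1.26020319e-04,  3.69733162e-01]), 'force': array([-1.03250902,  1.15453333, -0.23508879]), 'ft_torque': array([ 0.07339593,  0.00136295, -0.08681218]), 'finger_force': 0.0, 'gripper_width': 0.9968223993428622}
```

```bash
python3 -c "
import cv2,numpy as np
a=[cv2.imread('pics/%s0.png'%n) for n in('scene','side')]
cv2.imwrite('pics/both.png',cv2.resize(np.vstack(a),(480*1,600)))"
```

```text
(no output)
```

View pics/scene0.png

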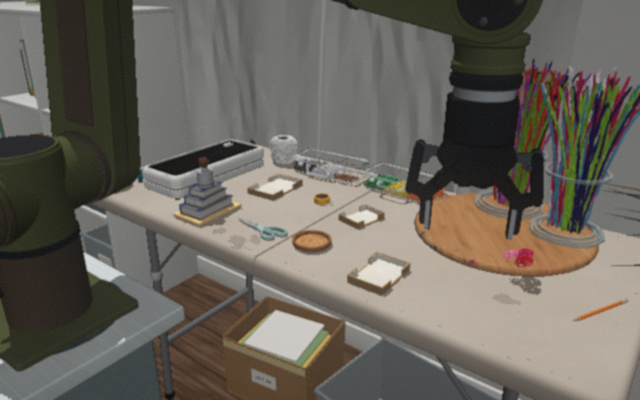

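View pics/side0.png

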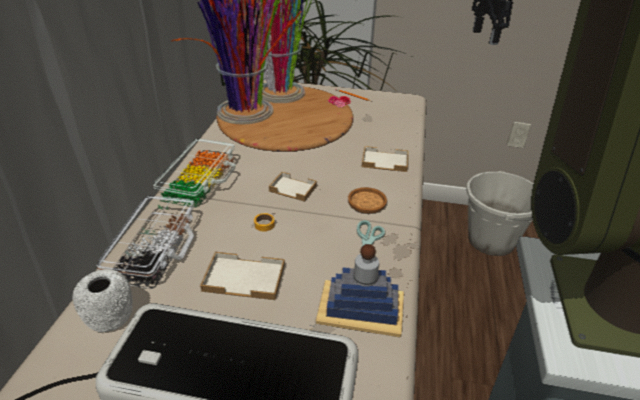

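The scene view shows the stack at (207,190), dish (312,240), and boxes at (275,187), (361,216) and (380,272). The side view shows the stack at (362,295), large box (243,275), small box (293,186), medium box (385,159), dish (367,200), scissors (370,235) and tape (264,222).

```bash
cat >> h.py <<'E'
def hsv(s): return cv2.cvtColor(s['color'],cv2.COLOR_BGR2HSV)
def blobs(m,amin=40):
    n,l,st,c=cv2.connectedComponentsWithStats(m.astype(np.uint8))
    return [(l==i,st[i,4],c[i]) for i in range(1,n) if st[i,4]>amin]
def rect(P):
    (c,(w,h),a)=cv2.minAreaRect(np.float32(P[:,:2]*1000))
    if w<h: w,h,a=h,w,a+90
    return np.round(np.array(c)/1000,4),round(w,1),round(h,1),round(((a+90)%180)-90,1)
E
python3 - <<'E'
from h import *
for n in('side','scene'):
    s=snap(n); C=cloud(s); H=hsv(s); print(n)
    tab=(abs(C[...,0])<1)&(C[...,1]>-.8)&(C[...,1]<.55)&(s['range_z']>0)&(C[...,0]>.2)
    T=C[tab&(abs(C[...,2])<.01)]; print('table z',np.median(T[:,2]))
    white=(H[...,1]<30)&(H[...,2]>190)&tab&(C[...,2]<.03)
    for m,a,c in blobs(white):
        v,u=np.nonzero(m); P=np.array([ray(s,x,y,.004) for x,y in zip(u,v)])
        print('white',a,c.round(),rect(P), np.median(C[m][:,2]))
    hi=tab&(C[...,2]>.006)&(C[...,2]<.2)
    for m,a,c in blobs(hi,60):
        print('high',a,c.round(),rect(C[m]),C[m][:,2].max().round(3))
E
```

```text
side
table z 0.0009031579123077303
white 92 [375. 159.] (array([ 0.4567, -0.374 ]), 50.3, 47.4, -77.0) 0.004624118022094887
white 101 [285. 185.] (array([ 0.6437, -0.2227]), 43.4, 34.5, -47.2) 0.004907671054112743
white 522 [231. 277.] (array([0.6639, 0.0708]), 77.2, 73.6, 4.6) 0.004802978944142628
high 10119 [278. 104.] (array([ 0.7347, -0.5316]), 433.4, 364.8, -47.7) 0.2
high 20746 [ 86. 180.] (array([ 0.9702, -0.1329]), 802.9, 29.8, -89.9) 0.2
high 109 [313.  63.] (array([ 0.6936, -0.7602]), 78.6, 9.5, -87.2) 0.123
high 8122 [148. 246.] (array([ 0.8312, -0.0369]), 559.1, 139.2, 88.7) 0.081
high 147 [369. 156.] (array([ 0.4698, -0.3751]), 80.2, 33.2, -87.9) 0.018
high 156 [402. 160.] (array([ 0.3945, -0.3771]), 79.4, 31.7, -88.6) 0.018
high 152 [278. 181.] (array([ 0.6547, -0.2212]), 66.6, 22.0, 77.3) 0.019
high 154 [307. 190.] (array([ 0.5978, -0.2085]), 68.0, 38.7, 77.8) 0.019
high 723 [367. 200.] (array([ 0.4557, -0.1966]), 82.5, 82.2, -61.0) 0.018
high 234 [264. 221.] (array([ 0.6484, -0.0781]), 42.3, 40.7, 56.5) 0.019
high 5387 [363. 294.] (array([0.4339, 0.0075]), 278.1, 136.
[... 1016 characters left out ...]
([0.6862, 0.073 ]), 92.2, 52.9, -82.2) 0.018
high 197 [264. 191.] (array([0.6158, 0.0673]), 89.6, 80.0, -88.9) 0.019
high 133 [322. 198.] (array([ 0.6498, -0.0795]), 45.4, 37.6, 36.3) 0.018
high 144 [372. 210.] (array([ 0.655 , -0.2227]), 66.2, 25.3, 77.4) 0.018
high 148 [351. 220.] (array([ 0.5971, -0.208 ]), 67.1, 37.9, 79.4) 0.018
high 261 [267. 229.] (array([ 0.453 , -0.0697]), 118.1, 60.0, 70.0) 0.012
high 646 [311. 240.] (array([ 0.4568, -0.199 ]), 82.7, 82.6, 7.2) 0.018
high 292 [390. 261.] (array([ 0.4726, -0.3751]), 77.2, 36.5, -88.7) 0.019
high 321 [367. 282.] (array([ 0.3956, -0.3774]), 76.9, 36.6, -88.7) 0.019
high 70 [608. 306.] (array([ 0.5759, -0.7384]), 88.5, 5.8, -26.9) 0.01
```

View pics/wrist0.png

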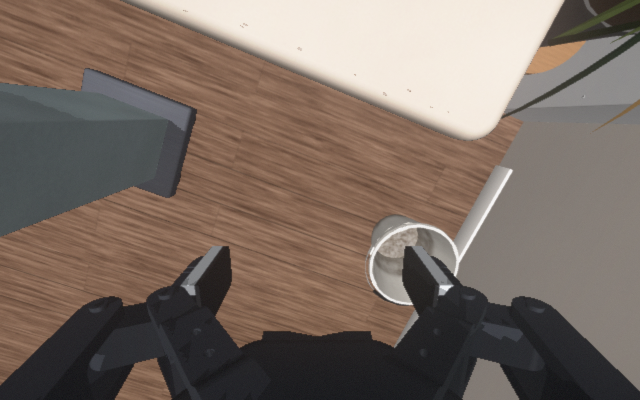

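The wrist picture shows only the floor and the table edge, because the start pose is off the table.

```bash
python3 - <<'E'
from h import *
C=[]
for n in('side','scene'):
    s=snap(n); c=cloud(s)[s['range_z']>0]; C.append(c)
    k=(abs(c[:,0]-.43)<.1)&(abs(c[:,1]-.08)<.09)
    k=c[k]
    for a,b in((.008,.014),(.028,.0365),(.048,.056),(.066,.076),(.08,.105),(.117,.142)):
        m=k[(k[:,2]>a)&(k[:,2]<b)]
        print(n,a,len(m),rect(m) if len(m)>5 else '')
A=np.vstack(C)
for nm,x,y in(('med',.433,-.376),('small',.626,-.215),('large',.645,.07)):
    m=A[(abs(A[:,0]-x)<.075)&(abs(A[:,1]-y)<.06)&(A[:,2]>.011)&(A[:,2]<.025)]; print(nm,len(m),rect(m))
    m=m[m[:,2]>.014]; print('  top',np.median(m[:,2]))
    f=A[(abs(A[:,0]-x)<.025)&(abs(A[:,1]-y)<.015)];print('  floor',np.median(f[:,2]))
E
```

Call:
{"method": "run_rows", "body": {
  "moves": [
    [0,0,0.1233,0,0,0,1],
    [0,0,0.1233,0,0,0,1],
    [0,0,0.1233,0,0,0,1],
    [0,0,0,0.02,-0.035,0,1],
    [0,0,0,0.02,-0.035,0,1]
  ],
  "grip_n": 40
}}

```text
refused: moves[0]: [0, 0, 0.1233, 0, 0, 0, 1] is not of type 'object' (schema: type "object"). Nothing was moved.
```

Wrong form. The message asks for a list of objects, one for each row, so I'll send the same numbers that way.

Call:
{"method": "run_rows", "body": {
  "moves": [
    {"rotvec":[0,0,0.1233],"jaw":1},
    {"rotvec":[0,0,0.1233],"jaw":1},
    {"rotvec":[0,0,0.1233],"jaw":1},
    {"trans":[0.02,-0.035,0],"jaw":1},
    {"trans":[0.02,-0.035,0],"jaw":1}
  ],
  "grip_n": 40
}}

```text
time_s: 0.77
position: [0.2744, -0.5362, 0.2498]
ee_rot: [-3.141, 0.0, -0.004]
force: [0.5, 0.3, 0.1]
gripper_width: 0.997
finger_force: 0.0
```

Call:
{"method": "run_rows", "body": {
  "moves": [
    {"trans":[0.02,-0.036,0],"jaw":1},
    {"trans":[0.02,-0.036,0],"jaw":1},
    {"trans":[0.02,-0.036,0],"jaw":1},
    {"trans":[0.02,-0.036,0],"jaw":1},
    {"trans":[0.01,-0.04,0],"jaw":1}
  ]
}}

```text
time_s: 1.18
position: [0.3662, -0.3505, 0.2506]
ee_rot: [3.141, -0.001, 0.0]
force: [0.9, -0.3, 0.9]
gripper_width: 1.002
finger_force: 0.0
```

Call:
{"method": "run_rows", "body": {
  "moves": [
    {"trans":[0.01,-0.04,0],"jaw":1},
    {"trans":[0.01,-0.04,0],"jaw":1},
    {"trans":[0.01,-0.04,0],"jaw":1},
    {"trans":[0.01,-0.04,0],"jaw":1},
    {"trans":[0.01,-0.04,0],"jaw":1}
  ]
}}

```text
time_s: 1.6
position: [0.4149, -0.1502, 0.2506]
ee_rot: [3.141, -0.001, -0.001]
force: [0.9, -1.2, -0.3]
gripper_width: 0.999
finger_force: 0.0
```

Call:
{"method": "run_rows", "body": {
  "moves": [
    {"trans":[0.005,-0.04,0],"jaw":1},
    {"trans":[0.005,-0.04,0],"jaw":1},
    {"trans":[0.0,-0.04,0],"jaw":1},
    {"trans":[0,-0.04,0],"jaw":1},
    {"jaw":1}
  ]
}}

```text
time_s: 2.02
position: [0.4245, 0.0136, 0.2506]
ee_rot: [-3.139, -0.001, 0.009]
force: [0.5, -0.0, -0.1]
gripper_width: 0.997
finger_force: 0.0
```

Call:
{"method": "run_rows", "body": {
  "moves": [
    {"trans":[0.003,-0.04,0],"jaw":1},
    {"trans":[0.003,-0.04,0],"jaw":1},
    {"trans":[0,-0.004,0],"jaw":1},
    {"jaw":1},
    {"jaw":1}
  ]
}}

```text
time_s: 2.43
position: [0.4309, 0.0916, 0.2503]
ee_rot: [3.141, 0.0, 0.001]
force: [-0.4, -0.8, 1.3]
gripper_width: 1.0
finger_force: 0.0
```

```bash
python3 - <<'E'
from h import *
s=snap('wrist','w1.png'); c=cloud(s); v=s['range_z']>0
print(get_obs()['position'],get_obs()['ee_rot'])
for a,b in((.008,.014),(.0305,.037),(.051,.057),(.069,.075),(.107,.113),(.12,.142)):
    m=c[v&(c[...,2]>a)&(c[...,2]<b)&(abs(c[...,0]-.43)<.09)&(abs(c[...,1]-.1)<.07)]
    print(a,len(m),rect(m) if len(m)>5 else '',np.median(m[:,2]))
E
```

```text
[0.43099339 0.09107439 0.25027285] [ 3.14098293e+00  7.60943266e-05 -6.76019463e-04]
0.008 1945 (array([0.4339, 0.0983]), 135.9, 92.0, 0.7) 0.013075345144337969
0.0305 1265 (array([0.432 , 0.0979]), 112.4, 68.2, 3.1) 0.03540943951505387
0.051 1132 (array([0.4333, 0.0999]), 90.2, 57.1, 7.3) 0.05546231741218985
0.069 1350 (array([0.4334, 0.0983]), 70.3, 46.0, 6.7) 0.07344898919654565
0.107 627 (array([0.4337, 0.0963]), 37.2, 34.6, 83.9) 0.11117909642800208
0.12 577 (array([0.4328, 0.0961]), 22.8, 22.6, 45.3) 0.1381400476774134
```

View pics/w1.png

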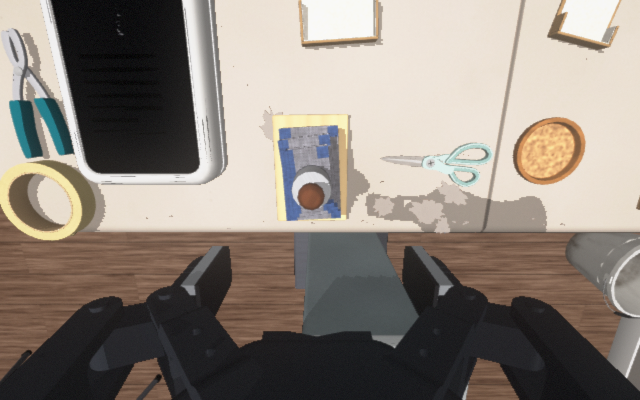

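The wrist view shows the weight's knob at (311,196) on the stack, with the scissors at (440,163) and the dish at (550,150). The stack layers measure clearly, so I'm going down for the weight.

Call:
{"method": "run_rows", "body": {
  "moves": [
    {"trans":[0.002,-0.005,0.037],"jaw":1},
    {"trans":[0,0,0.037],"jaw":1},
    {"trans":[0,0,0.037],"jaw":1},
    {"trans":[0,0,0.037],"jaw":1},
    {"jaw":1}
  ],
  "grip_n": 40
}}

```text
time_s: 2.9
position: [0.4273, 0.0947, 0.0947]
ee_rot: [3.14, 0.015, -0.003]
force: [-2.3, 0.1, -1.1]
gripper_width: 1.003
finger_force: 0.0
```

Call:
{"method": "run_rows", "body": {
  "moves": [
    {"jaw":0.3},
    {"jaw":0.2},
    {"jaw":0.2},
    {"jaw":0.2},
    {"jaw":0.2}
  ],
  "grip_n": 40
}}

```text
time_s: 3.32
position: [0.4352, 0.0969, 0.1055]
ee_rot: [-3.142, -0.006, -0.0]
force: [-0.8, -1.1, 7.1]
gripper_width: 0.428
finger_force: 40.4
```

Call:
{"method": "run_rows", "body": {
  "moves": [
    {"jaw":0.2},
    {"jaw":0.2},
    {"trans":[0,0,-0.01],"jaw":0.2},
    {"trans":[0,0,-0.02],"jaw":0.2},
    {"trans":[0,0,-0.02],"jaw":0.2}
  ],
  "grip_n": 40
}}

```text
time_s: 3.73
position: [0.4317, 0.0969, 0.1522]
ee_rot: [3.141, 0.003, 0.0]
force: [0.4, 0.3, -3.6]
gripper_width: 0.432
finger_force: 40.7
```

Call:
{"method": "run_rows", "body": {
  "moves": [
    {"trans":[0,0,-0.02],"jaw":0.2},
    {"jaw":0.2},
    {"jaw":0.2},
    {"jaw":0.2}
  ],
  "grip_n": 40
}}

```text
time_s: 4.07
position: [0.4321, 0.0969, 0.1712]
ee_rot: [3.141, 0.002, -0.0]
force: [0.2, -0.1, -3.5]
gripper_width: 0.43
finger_force: 40.9
```

```bash
python3 - <<'E'
from h import *
o=get_obs();print(o['position'],o['ee_rot'],o['force'])
s=snap('wrist','w2.png'); c=cloud(s); v=s['range_z']>0
n=v&(abs(c[...,0]-.433)<.03)&(abs(c[...,1]-.097)<.017)&(c[...,2]>.12)
m=c[n&(c[...,2]>.19)&(c[...,2]<.25)]; print(rect(m),np.percentile(m[:,2],90))
E
```

```text
[0.43209931 0.09689596 0.17115056] [ 3.14149158e+00  1.79019434e-03 -2.52187301e-05] [ 0.21840704 -0.05830071 -3.51430784]
(array([0.4363, 0.097 ]), 34.0, 32.1, -90.0) 0.2470986011867563
```

Call:
{"method": "run_rows", "body": {
  "moves": [
    {"trans":[0.003,0.025,0],"jaw":0.2},
    {"trans":[0.003,0.037,0],"jaw":0.2},
    {"trans":[0.003,0.037,0],"jaw":0.2},
    {"trans":[0.003,0.037,0],"jaw":0.2},
    {"trans":[0.003,0.037,0],"jaw":0.2}
  ]
}}

```text
time_s: 4.53
position: [0.4467, -0.0773, 0.1704]
ee_rot: [-3.141, 0.003, 0.0]
force: [1.5, -0.2, -3.1]
gripper_width: 0.425
finger_force: 41.1
```

Call:
{"method": "run_rows", "body": {
  "moves": [
    {"trans":[0.003,0.037,0],"jaw":0.2},
    {"trans":[0.003,0.037,0],"jaw":0.2},
    {"trans":[0.003,0.028,0.01],"jaw":0.2},
    {"trans":[0,0.02,0.03],"jaw":0.2},
    {"trans":[0,0,0.03],"jaw":0.2}
  ]
}}

```text
time_s: 4.95
position: [0.4576, -0.202, 0.1019]
ee_rot: [3.139, -0.002, -0.004]
force: [0.4, -0.4, -3.2]
gripper_width: 0.429
finger_force: 41.3
```

Call:
{"method": "run_rows", "body": {
  "moves": [
    {"trans":[0,0,0.03],"jaw":0.2},
    {"trans":[0,0,0.015],"jaw":0.2},
    {"jaw":0.2},
    {"jaw":0.2},
    {"jaw":0.2}
  ]
}}

```text
time_s: 5.37
position: [0.4574, -0.1982, 0.0578]
ee_rot: [3.141, -0.001, 0.0]
force: [0.0, -0.1, -2.8]
gripper_width: 0.433
finger_force: 41.2
```

```bash
python3 - <<'E'
from h import *
o=get_obs();print(o['position'],o['ee_rot'],o['force'])
for n in('side','scene'):
    s=snap(n,n+'2.png'); c=cloud(s); v=s['range_z']>0
    q=v&(abs(c[...,0]-.456)<.06)&(abs(c[...,1]+.198)<.06)&(c[...,2]>.011)&(c[...,2]<.017); print(n,rect(c[q]))
E
```

```text
[ 0.45741166 -0.19821623  0.05784983] [ 3.14122632e+00 -6.68180207e-04  1.64564776e-04] [ 0.02734008 -0.08784695 -2.82336555]
side (array([ 0.4554, -0.1934]), 83.1, 78.4, 3.1)
scene (array([ 0.454 , -0.2006]), 82.1, 79.0, -51.4)
```

Call:
{"method": "run_rows", "body": {
  "moves": [
    {"trans":[-0.001,0,0.01],"jaw":0.2},
    {"trans":[0,0,0.008],"jaw":0.2},
    {"trans":[0,0,0.003],"jaw":0.2},
    {"trans":[0,0,0.001],"jaw":0.2},
    {"jaw":0.2}
  ]
}}

```text
time_s: 5.88
position: [0.457, -0.1986, 0.0388]
ee_rot: [-3.141, 0.0, 0.0]
force: [-9.4, 4.7, 22.3]
gripper_width: 0.429
finger_force: 44.9
```

```bash
python3 - <<'E'
from h import *
s=snap('side'); cv2.imwrite('pics/s3.png',cv2.resize(s['color'][130:270,280:480],(800,560)))
E
```

```text
(no output)
```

View pics/s3.png

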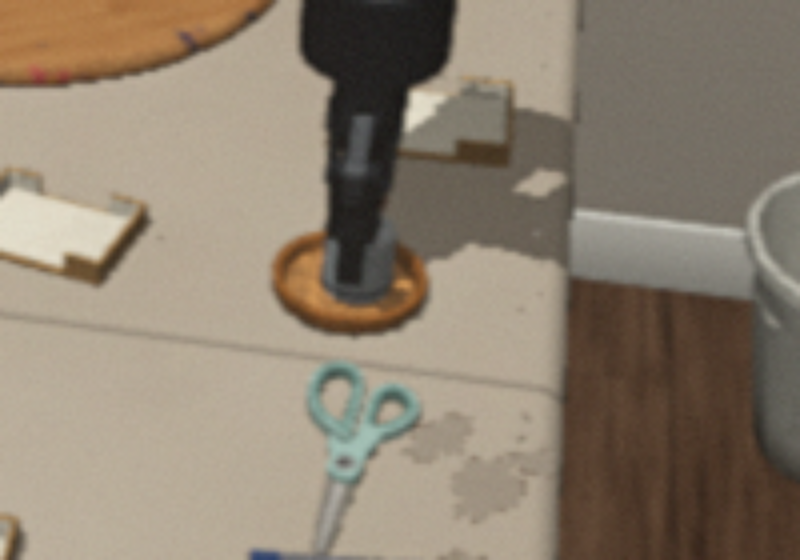

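The weight is standing in the dish at crop pixel (358,265), with 22 N of contact, so I'll ease up and open.

Call:
{"method": "run_rows", "body": {
  "moves": [
    {"trans":[0,0,-0.002],"jaw":0.2},
    {"trans":[0,0,-0.0005],"jaw":0.2},
    {"jaw":0.8},
    {"jaw":0.8},
    {"jaw":0.8}
  ]
}}

```text
time_s: 6.35
position: [0.4558, -0.198, 0.0374]
ee_rot: [-3.141, 0.0, -0.0]
force: [0.1, 0.3, 0.3]
gripper_width: 0.801
finger_force: 0.0
```

Call:
{"method": "run_rows", "body": {
  "moves": [
    {"jaw":0.8},
    {"trans":[0,0,-0.02],"jaw":0.8},
    {"trans":[0,0,-0.035],"jaw":0.8},
    {"trans":[0,0,-0.035],"jaw":0.8},
    {"trans":[0,0,-0.04],"jaw":0.8}
  ]
}}

```text
time_s: 6.77
position: [0.4548, -0.1974, 0.1675]
ee_rot: [-3.14, 0.003, -0.0]
force: [1.6, -0.2, -0.0]
gripper_width: 0.799
finger_force: 0.0
```

```bash
python3 - <<'E'
from h import *
o=get_obs();print(o['position'],o['ee_rot'],o['force'])
for n in('side','scene','wrist'):
    s=snap(n); c=cloud(s); v=s['range_z']>0
    q=v&(abs(c[...,0]-.456)<.03)&(abs(c[...,1]+.198)<.03)&(c[...,2]>.025)&(c[...,2]<.08)
    if q.sum()>5: print(n,rect(c[q]),c[q][:,2].max())
E
```

```text
[ 0.45476829 -0.19743305  0.16746662] [-3.13977591e+00  3.14741940e-03 -1.53441339e-04] [ 1.63483039 -0.15704044 -0.02681528]
side (array([ 0.4524, -0.1948]), 36.5, 35.6, -6.7) 0.07577238230119863
scene (array([ 0.4512, -0.2003]), 35.7, 35.7, 35.5) 0.07477492858628529
wrist (array([ 0.4557, -0.1994]), 36.7, 34.4, 84.1) 0.07533668790862513
```

Call:
{"method": "run_rows", "body": {
  "moves": [
    {"trans":[-0.002,-0.035,-0.02],"jaw":0.55},
    {"trans":[-0.003,-0.04,0],"jaw":0.55},
    {"trans":[-0.003,-0.04,0],"jaw":0.55},
    {"trans":[-0.003,-0.04,0],"jaw":0.55},
    {"trans":[-0.003,-0.04,0],"jaw":0.55}
  ]
}}

```text
time_s: 7.33
position: [0.4407, -0.0015, 0.1862]
ee_rot: [-3.141, 0.002, -0.001]
force: [0.4, 1.2, 0.3]
gripper_width: 0.551
finger_force: 0.0
```

Call:
{"method": "run_rows", "body": {
  "moves": [
    {"trans":[-0.003,-0.04,0],"jaw":0.55},
    {"trans":[-0.003,-0.035,0],"jaw":0.55},
    {"trans":[-0.003,-0.02,0],"jaw":0.55},
    {"trans":[0,-0.005,0],"jaw":0.55},
    {"rotvec":[0,0,-0.117],"jaw":0.55}
  ]
}}

```text
time_s: 7.75
position: [0.432, 0.0981, 0.1862]
ee_rot: [3.142, 0.003, 0.122]
force: [0.8, 0.9, 0.2]
gripper_width: 0.548
finger_force: 0.0
```

Call:
{"method": "run_rows", "body": {
  "moves": [
    {"jaw":0.55},
    {"jaw":0.55},
    {"jaw":0.55}
  ]
}}

```text
time_s: 8.0
position: [0.4328, 0.0962, 0.1871]
ee_rot: [3.141, 0.001, 0.114]
force: [-0.2, 0.2, 0.7]
gripper_width: 0.552
finger_force: 0.0
```

```bash
cat >> h.py <<'E'
def tips():
    o=get_obs(); p=o['position']; print(p.round(4),o['ee_rot'].round(4),o['gripper_width'])
    for n in('side','scene','wrist'):
        s=snap(n); c=cloud(s); v=s['range_z']>0
        d=c-p; y=o['ee_rot'][2]; a=d[...,0]*np.cos(y)+d[...,1]*np.sin(y); b=-d[...,0]*np.sin(y)+d[...,1]*np.cos(y)
        q=v&(abs(a)<.02)&(abs(b)<.07)&(d[...,2]>-.035)&(d[...,2]<.03)
        for sg in(-1,1):
            k=q&(sg*b>0)
            if k.sum()>5: print(n,sg,k.sum(),'tip dz',np.percentile(d[...,2][k],[0,2,10]).round(4),'b',np.percentile(b[k],[0,5,95,100]).round(4))
def stack():
    s=snap('wrist'); c=cloud(s); v=s['range_z']>0
    for a,b in((.008,.014),(.0305,.037),(.051,.057),(.069,.075)):
        m=c[v&(c[...,2]>a)&(c[...,2]<b)&(abs(c[...,0]-.43)<.09)&(abs(c[...,1]-.1)<.07)]
        if len(m)>20: print(a,len(m),rect(m),np.median(m[:,2]))
E
python3 - <<'E'
from h import *
tips(); stack()
E
```

```text
[0.4328 0.0962 0.1871] [3.1414e+00 1.2000e-03 1.1360e-01] 0.5522598722956243
side -1 13 tip dz [-0.0095 -0.0091 -0.0075] b [-0.0278 -0.027  -0.0229 -0.0224]
side 1 244 tip dz [-0.0156 -0.0146 -0.0106] b [0.0233 0.0285 0.0377 0.0388]
scene -1 172 tip dz [-0.0153 -0.0136 -0.0086] b [-0.0405 -0.038  -0.0243 -0.0214]
scene 1 191 tip dz [-0.0154 -0.0141 -0.009 ] b [0.0193 0.0223 0.036  0.0483]
wrist -1 1899 tip dz [-0.0153 -0.011  -0.0053] b [-0.0484 -0.0374 -0.0239 -0.0236]
wrist 1 1894 tip dz [-0.015  -0.0111 -0.0054] b [0.0225 0.0228 0.036  0.051 ]
0.008 2661 (array([0.4339, 0.0984]), 135.9, 92.2, 0.8) 0.013103048386124572
0.0305 1671 (array([0.4319, 0.0979]), 112.5, 68.1, 3.1) 0.035428327532136726
0.051 1556 (array([0.4332, 0.0998]), 90.4, 57.2, 7.4) 0.0554675790030649
0.069 4147 (array([0.4333, 0.0982]), 70.1, 46.1, 6.8) 0.07339221522688386
```

Call:
{"method": "run_rows", "body": {
  "moves": [
    {"trans":[0.0005,-0.002,0.035],"jaw":0.75},
    {"trans":[0,0,0.035],"jaw":0.75},
    {"rotvec":[0,0,-0.003],"trans":[0,0,0.02],"jaw":0.75},
    {"trans":[0,0,0.01],"jaw":0.75},
    {"jaw":0.75}
  ]
}}

```text
time_s: 8.62
position: [0.4314, 0.0986, 0.0853]
ee_rot: [-3.142, 0.005, 0.119]
force: [-0.3, -0.1, 0.0]
gripper_width: 0.748
finger_force: 0.0
```

Call:
{"method": "run_rows", "body": {
  "moves": [
    {"trans":[0,0,0.01],"jaw":0.75},
    {"trans":[0,0,0.004],"jaw":0.75},
    {"jaw":0.75},
    {"jaw":0.75},
    {"jaw":0.75}
  ]
}}

```text
time_s: 9.03
position: [0.434, 0.0991, 0.0748]
ee_rot: [3.142, -0.002, 0.12]
force: [0.7, -0.2, -0.2]
gripper_width: 0.752
finger_force: 0.0
```

```bash
python3 -c "
from h import *
tips()"
```

```text
[0.434  0.0991 0.0748] [ 3.1416e+00 -1.9000e-03  1.1990e-01] 0.7522497050009794
side -1 90 tip dz [-0.0045 -0.0042 -0.0034] b [-0.0334 -0.0321 -0.0015 -0.0005]
side 1 503 tip dz [-0.0349 -0.0339 -0.0299] b [0.0001 0.0084 0.046  0.0471]
scene -1 299 tip dz [-0.0349 -0.0336 -0.0286] b [-0.0486 -0.0453 -0.0075 -0.0006]
scene 1 202 tip dz [-0.0093 -0.0063 -0.0027] b [0.     0.0037 0.0424 0.0486]
wrist -1 5653 tip dz [-0.0211 -0.009  -0.0023] b [-0.0533 -0.0391 -0.0018 -0.0003]
wrist 1 5899 tip dz [-0.0212 -0.0196 -0.0067] b [0.0001 0.0017 0.0377 0.0485]
```

Call:
{"method": "run_rows", "body": {
  "moves": [
    {"jaw":0.55},
    {"jaw":0.4},
    {"jaw":0.4},
    {"jaw":0.4},
    {"jaw":0.4}
  ],
  "grip_n": 40
}}

```text
time_s: 9.6
position: [0.4337, 0.099, 0.0744]
ee_rot: [-3.142, -0.001, 0.12]
force: [-0.1, 0.4, 3.3]
gripper_width: 0.528
finger_force: 43.0
```

Call:
{"method": "run_rows", "body": {
  "moves": [
    {"trans":[0,0,-0.005],"jaw":0.4},
    {"trans":[0,0,-0.01],"jaw":0.4},
    {"trans":[0,0,-0.02],"jaw":0.4},
    {"trans":[0,0,-0.02],"jaw":0.4},
    {"jaw":0.4}
  ],
  "grip_n": 40
}}

```text
time_s: 10.02
position: [0.4358, 0.0993, 0.1334]
ee_rot: [3.141, -0.008, 0.12]
force: [1.2, 0.9, 0.7]
gripper_width: 0.524
finger_force: 42.6
```

```bash
python3 -c "
from h import *
stack()"
```

```text
0.008 2589 (array([0.4489, 0.0985]), 105.8, 92.2, 0.7) 0.013097568593043632
0.0305 1490 (array([0.4715, 0.1   ]), 68.1, 33.2, -87.1) 0.03545136935586382
0.051 2378 (array([0.4673, 0.1042]), 57.0, 21.4, -83.2) 0.05539376016023649
```

Call:
{"method": "run_rows", "body": {
  "moves": [
    {"rotvec":[0,0,0.12],"trans":[0,0,-0.03],"jaw":0.4},
    {"trans":[0.012,0.025,-0.02],"jaw":0.4},
    {"trans":[0.015,0.036,0],"jaw":0.4},
    {"trans":[0.015,0.036,0],"jaw":0.4},
    {"trans":[0.015,0.036,0],"jaw":0.4}
  ]
}}

```text
time_s: 10.48
position: [0.4902, -0.0353, 0.1784]
ee_rot: [-3.141, 0.0, 0.001]
force: [0.3, 0.9, -0.7]
gripper_width: 0.528
finger_force: 42.6
```

Call:
{"method": "run_rows", "body": {
  "moves": [
    {"trans":[0.015,0.036,0],"jaw":0.4},
    {"trans":[0.015,0.036,0],"jaw":0.4},
    {"trans":[0.015,0.036,0],"jaw":0.4},
    {"trans":[0.015,0.036,0],"jaw":0.4},
    {"trans":[0.008,0.02,0],"jaw":0.4}
  ]
}}

```text
time_s: 10.9
position: [0.5584, -0.2014, 0.1773]
ee_rot: [3.141, 0.001, -0.002]
force: [0.2, 0.1, -0.1]
gripper_width: 0.525
finger_force: 42.6
```

Call:
{"method": "run_rows", "body": {
  "moves": [
    {"rotvec":[0,0,0.11],"jaw":0.4},
    {"rotvec":[0,0,0.11],"jaw":0.4},
    {"jaw":0.4},
    {"jaw":0.4}
  ]
}}

```text
time_s: 11.23
position: [0.5575, -0.1978, 0.1775]
ee_rot: [-3.141, 0.002, -0.217]
force: [-0.0, 0.2, 0.6]
gripper_width: 0.527
finger_force: 42.6
```

```bash
cat >> h.py <<'E'
def box(x,y,r=.075,names=('wrist','side','scene')):
    for n in names:
        s=snap(n); c=cloud(s); v=s['range_z']>0
        k=v&(np.hypot(c[...,0]-x,c[...,1]-y)<r)
        m=c[k&(c[...,2]>.0125)&(c[...,2]<.0185)]
        if len(m)>20: print(n,len(m),rect(m),'top',np.percentile(m[:,2],80).round(4))
        m=c[v&(np.hypot(c[...,0]-x,c[...,1]-y)<.02)]
        if len(m)>20: print('  floor',np.median(m[:,2]).round(4))
E
python3 - <<'E'
from h import *
o=get_obs();print(o['position'],o['ee_rot'],o['force'],o['gripper_width'])
snap('wrist','w4.png'); box(.624,-.2145,.065)
E
```

```text
[ 0.55754606 -0.19783175  0.17745109] [-3.14110697e+00  2.17515008e-03 -2.17478351e-01] [-0.00764744  0.17315208  0.59696772] 0.5273698088158006
wrist 910 (array([ 0.6239, -0.2156]), 87.9, 63.9, -12.7) top 0.0176
  floor 0.0054
side 150 (array([ 0.6222, -0.2159]), 90.6, 69.8, -11.6) top 0.0169
  floor 0.0046
scene 137 (array([ 0.6242, -0.215 ]), 93.1, 66.2, -11.4) top 0.0164
  floor 0.0048
```

View pics/w4.png

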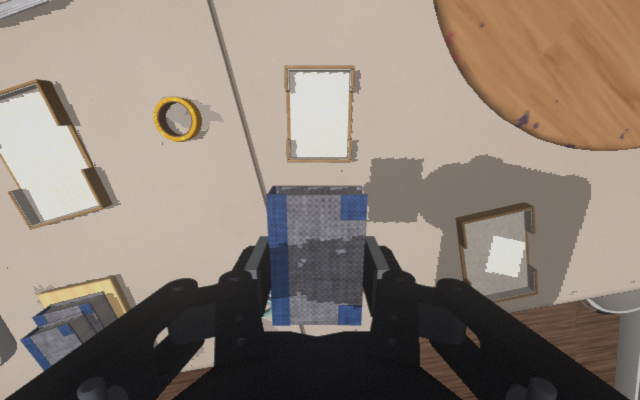

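The wrist view shows the held notebook level at (317,255) and the small box at (320,114), with the medium box at (500,253) and the tape at (177,118). I'm moving over the small box and going down.

Call:
{"method": "run_rows", "body": {
  "moves": [
    {"rotvec":[0,0,0.004],"trans":[0.03,0.0015,0],"jaw":0.4},
    {"trans":[0.03,0.0015,0.01],"jaw":0.4},
    {"trans":[0.009,0,0.03],"jaw":0.4},
    {"trans":[0,0,0.03],"jaw":0.4},
    {"trans":[0,0,0.03],"jaw":0.4}
  ]
}}

```text
time_s: 11.85
position: [0.626, -0.2162, 0.0784]
ee_rot: [3.141, -0.002, -0.222]
force: [-0.3, -0.6, -0.4]
gripper_width: 0.527
finger_force: 42.6
```

Call:
{"method": "run_rows", "body": {
  "moves": [
    {"trans":[0,0,0.02],"jaw":0.4},
    {"trans":[0,0,0.01],"jaw":0.4},
    {"jaw":0.4},
    {"jaw":0.4},
    {"jaw":0.4}
  ]
}}

```text
time_s: 12.27
position: [0.6262, -0.2167, 0.0511]
ee_rot: [3.141, -0.004, -0.224]
force: [0.0, 0.2, -0.1]
gripper_width: 0.525
finger_force: 42.6
```

```bash
python3 - <<'E'
from h import *
o=get_obs();print(o['position'],o['ee_rot'],o['force'],o['gripper_width'])
s=snap('wrist','w5.png'); c=cloud(s); v=s['range_z']>0
p=o['position']
m=c[v&(np.hypot(c[...,0]-p[0],c[...,1]-p[1])<.06)&(abs(c[...,2]-p[2])<.003)]; 
h=np.histogram(c[v&(np.hypot(c[...,0]-p[0],c[...,1]-p[1])<.015)][:,2],bins=10);print(h[0],h[1].round(4))
m=c[v&(np.hypot(c[...,0]-p[0],c[...,1]-p[1])<.055)&(abs(c[...,2]-p[2])<.02)]; print(rect(m))
E
```

```text
[ 0.6262493  -0.21668079  0.05112851] [ 3.1408901  -0.00355091 -0.22365433] [ 0.04042301  0.1519912  -0.09611307] 0.524739959110604
[2711    0    0    0    0    0    0 1077 2177 2302] [0.0482 0.0563 0.0644 0.0724 0.0805 0.0886 0.0966 0.1047 0.1128 0.1208
 0.1289]
(array([ 0.6264, -0.2175]), 72.5, 70.8, 77.3)
```

View pics/w5.png

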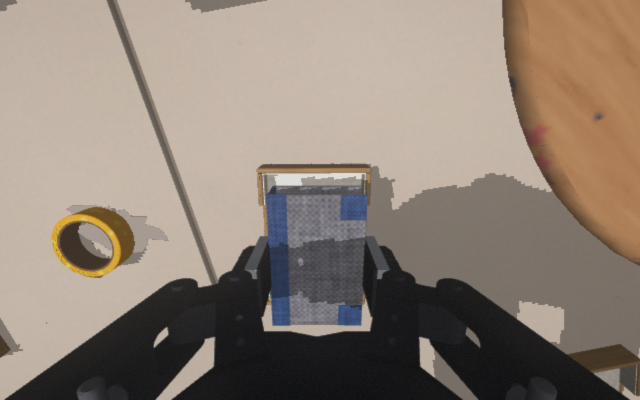

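The notebook hangs just above the small box, whose far wall is at (315,168). I'm correcting 2 mm and lowering.

Call:
{"method": "run_rows", "body": {
  "moves": [
    {"trans":[-0.002,-0.001,0.008],"jaw":0.4},
    {"trans":[0,0,0.008],"jaw":0.4},
    {"trans":[0,0,0.006],"jaw":0.4},
    {"trans":[0,0,0.003],"jaw":0.4},
    {"jaw":0.4}
  ]
}}

```text
time_s: 12.73
position: [0.623, -0.2147, 0.0244]
ee_rot: [-3.141, 0.001, -0.224]
force: [-2.2, 1.4, 5.4]
gripper_width: 0.523
finger_force: 43.3
```

Call:
{"method": "run_rows", "body": {
  "moves": [
    {"jaw":0.4},
    {"jaw":0.4}
  ]
}}

```text
time_s: 12.9
position: [0.6231, -0.2147, 0.0244]
ee_rot: [-3.141, 0.001, -0.224]
force: [-2.4, 0.8, 5.4]
gripper_width: 0.525
finger_force: 43.3
```

Contact is light. Opening, rising, then checking.

Call:
{"method": "run_rows", "body": {
  "moves": [
    {"jaw":0.6},
    {"jaw":0.75},
    {"jaw":0.75},
    {"jaw":0.75},
    {"trans":[0,0,-0.02],"jaw":0.75}
  ]
}}

```text
time_s: 13.32
position: [0.6199, -0.2134, 0.039]
ee_rot: [-3.14, 0.009, -0.224]
force: [-1.1, -0.2, -0.1]
gripper_width: 0.752
finger_force: 0.0
```

Call:
{"method": "run_rows", "body": {
  "moves": [
    {"trans":[0,0,-0.03],"jaw":0.75},
    {"trans":[0,0,-0.04],"jaw":0.75},
    {"trans":[0,0,-0.04],"jaw":0.75},
    {"trans":[0,0,-0.02],"jaw":0.75},
    {"jaw":0.75}
  ]
}}

```text
time_s: 13.73
position: [0.6265, -0.2162, 0.1818]
ee_rot: [3.139, -0.012, -0.224]
force: [0.2, 0.2, 0.8]
gripper_width: 0.748
finger_force: 0.0
```

```bash
python3 - <<'E'
from h import *
o=get_obs();print(o['position'],o['ee_rot'])
for n in('wrist','side','scene'):
    s=snap(n); c=cloud(s); v=s['range_z']>0
    m=c[v&(np.hypot(c[...,0]-.6239,c[...,1]+.2156)<.05)&(c[...,2]>.0205)&(c[...,2]<.03)]
    print(n,len(m),rect(m) if len(m)>10 else '',np.median(m[:,2]),np.percentile(m[:,2],[5,95]))
E
```

```text
[ 0.62653984 -0.21622098  0.18175134] [ 3.13924548 -0.01223613 -0.22397221]
wrist 3037 (array([ 0.6231, -0.2155]), 70.4, 46.0, -12.5) 0.02341793119417991 [0.0222615  0.02458461]
side 404 (array([ 0.6212, -0.2148]), 72.5, 51.2, -12.7) 0.022579289960576756 [0.02090387 0.02479732]
scene 270 (array([ 0.6233, -0.2139]), 76.5, 49.4, -11.4) 0.022735800507458083 [0.02119318 0.0242631 ]
```

Call:
{"method": "run_rows", "body": {
  "moves": [
    {"rotvec":[0,0,-0.112],"jaw":0.9},
    {"rotvec":[0,0,-0.112],"jaw":0.9},
    {"trans":[-0.02,-0.034,0],"jaw":0.9},
    {"trans":[-0.02,-0.034,0],"jaw":0.9},
    {"trans":[-0.02,-0.034,0],"jaw":0.9}
  ]
}}

```text
time_s: 14.3
position: [0.5608, -0.1117, 0.1701]
ee_rot: [-3.14, 0.006, -0.002]
force: [0.0, -0.9, -0.0]
gripper_width: 0.899
finger_force: 0.0
```

Call:
{"method": "run_rows", "body": {
  "moves": [
    {"trans":[-0.02,-0.034,0],"jaw":0.9},
    {"trans":[-0.02,-0.034,0],"jaw":0.9},
    {"trans":[-0.02,-0.034,0],"jaw":0.9},
    {"trans":[-0.02,-0.034,0],"jaw":0.9},
    {"trans":[-0.02,-0.034,0],"jaw":0.9}
  ]
}}

```text
time_s: 14.72
position: [0.4604, 0.0585, 0.1709]
ee_rot: [-3.141, 0.005, -0.001]
force: [0.6, -0.3, 0.2]
gripper_width: 0.899
finger_force: 0.0
```

Call:
{"method": "run_rows", "body": {
  "moves": [
    {"trans":[-0.02,-0.03,0],"jaw":0.9},
    {"trans":[-0.013,-0.013,0],"jaw":0.9},
    {"rotvec":[0,0,-0.064],"jaw":0.9},
    {"rotvec":[0,0,-0.064],"jaw":0.9},
    {"jaw":0.9}
  ]
}}

```text
time_s: 15.13
position: [0.4284, 0.1006, 0.1713]
ee_rot: [-3.142, 0.004, 0.13]
force: [0.2, 0.6, 0.3]
gripper_width: 0.896
finger_force: 0.0
```

Call:
{"method": "run_rows", "body": {
  "moves": [
    {"jaw":0.9},
    {"jaw":0.9}
  ]
}}

```text
time_s: 15.3
position: [0.4295, 0.1, 0.1724]
ee_rot: [-3.142, 0.003, 0.126]
force: [-0.1, -0.1, -0.4]
gripper_width: 0.899
finger_force: 0.0
```

```bash
python3 - <<'E'
from h import *
stack();tips()
E
```

```text
0.008 2946 (array([0.434 , 0.0983]), 135.6, 92.2, 0.8) 0.013141138508115234
0.0305 1820 (array([0.4319, 0.0978]), 112.2, 68.1, 3.0) 0.03542804842129055
0.051 6579 (array([0.4333, 0.0999]), 90.1, 57.2, 7.3) 0.055408719912731726
[0.4298 0.1    0.1728] [-3.1416e+00  1.9000e-03  1.2630e-01] 0.8959335434123769
side 1 238 tip dz [-0.0087 -0.0078 -0.0022] b [0.0393 0.0437 0.053  0.0537]
scene -1 150 tip dz [-0.0073 -0.0061 -0.0012] b [-0.0548 -0.0525 -0.0399 -0.0355]
scene 1 158 tip dz [-0.0074 -0.0065 -0.0027] b [0.0345 0.0364 0.0513 0.0534]
wrist -1 2024 tip dz [-0.0075 -0.005   0.    ] b [-0.0531 -0.0509 -0.0388 -0.0384]
wrist 1 2003 tip dz [-0.0078 -0.0051  0.0001] b [0.0373 0.0376 0.0496 0.0517]
```

Call:
{"method": "run_rows", "body": {
  "moves": [
    {"trans":[0.003,0.0005,0.035],"jaw":0.9},
    {"trans":[0,0,0.035],"jaw":0.9},
    {"trans":[0,0,0.025],"jaw":0.9},
    {"trans":[0,0,0.01],"jaw":0.9},
    {"trans":[0,0,0.005],"jaw":0.9}
  ]
}}

```text
time_s: 15.92
position: [0.4318, 0.0998, 0.0618]
ee_rot: [-3.142, 0.004, 0.127]
force: [-0.1, -0.3, 0.5]
gripper_width: 0.904
finger_force: 0.0
```

Call:
{"method": "run_rows", "body": {
  "moves": [
    {"trans":[0,0,0.005],"jaw":0.9},
    {"trans":[0,0,0.005],"jaw":0.9},
    {"jaw":0.9},
    {"jaw":0.9},
    {"jaw":0.9}
  ]
}}

```text
time_s: 16.33
position: [0.4341, 0.1003, 0.055]
ee_rot: [3.142, -0.002, 0.128]
force: [-0.5, 0.3, 1.0]
gripper_width: 0.902
finger_force: 0.0
```

Call:
{"method": "run_rows", "body": {
  "moves": [
    {"trans":[-0.001,0,0.003],"jaw":0.8},
    {"jaw":0.5},
    {"jaw":0.5},
    {"jaw":0.5},
    {"jaw":0.5}
  ],
  "grip_n": 50
}}

```text
time_s: 16.75
position: [0.4325, 0.1001, 0.0512]
ee_rot: [-3.142, -0.001, 0.128]
force: [-0.5, -0.5, 3.0]
gripper_width: 0.657
finger_force: 54.0
```

Call:
{"method": "run_rows", "body": {
  "moves": [
    {"jaw":0.5},
    {"trans":[0,0,-0.005],"jaw":0.5},
    {"trans":[0,0,-0.01],"jaw":0.5},
    {"trans":[0,0,-0.02],"jaw":0.5},
    {"trans":[0,0,-0.03],"jaw":0.5}
  ],
  "grip_n": 50
}}

```text
time_s: 17.17
position: [0.4297, 0.0997, 0.1141]
ee_rot: [-3.142, 0.007, 0.128]
force: [0.4, 0.6, -1.8]
gripper_width: 0.654
finger_force: 53.7
```

Call:
{"method": "run_rows", "body": {
  "moves": [
    {"trans":[0,0,-0.03],"jaw":0.5},
    {"trans":[0,0,-0.03],"jaw":0.5},
    {"trans":[0,0,-0.01],"jaw":0.5},
    {"jaw":0.5},
    {"jaw":0.5}
  ]
}}

```text
time_s: 17.58
position: [0.432, 0.1, 0.1856]
ee_rot: [3.142, -0.0, 0.128]
force: [0.4, 0.7, -2.1]
gripper_width: 0.657
finger_force: 53.8
```

```bash
python3 -c "
from h import *
stack()"
```

```text
0.008 1655 (array([0.4753, 0.0989]), 92.1, 53.5, -88.8) 0.013124184820463217
0.0305 2412 (array([0.4719, 0.1001]), 67.9, 33.7, -85.7) 0.035427261911411434
```

Call:
{"method": "run_rows", "body": {
  "moves": [
    {"rotvec":[0,0,0.064],"jaw":0.5},
    {"rotvec":[0,0,0.064],"jaw":0.5},
    {"trans":[0,0.03,0],"jaw":0.5},
    {"trans":[0,0.04,0],"jaw":0.5},
    {"trans":[0,0.04,0],"jaw":0.5}
  ]
}}

```text
time_s: 18.05
position: [0.4304, -0.0104, 0.1828]
ee_rot: [-3.141, 0.005, 0.003]
force: [1.4, -0.4, -0.9]
gripper_width: 0.65
finger_force: 53.8
```

Call:
{"method": "run_rows", "body": {
  "moves": [
    {"trans":[0,0.04,0],"jaw":0.5},
    {"trans":[0,0.04,0],"jaw":0.5},
    {"trans":[0,0.04,0],"jaw":0.5},
    {"trans":[-0.01,0.04,0],"jaw":0.5},
    {"trans":[-0.01,0.04,0],"jaw":0.5}
  ]
}}

```text
time_s: 18.47
position: [0.4103, -0.2111, 0.1829]
ee_rot: [-3.139, 0.004, -0.0]
force: [0.5, -0.2, -1.0]
gripper_width: 0.654
finger_force: 53.8
```

Call:
{"method": "run_rows", "body": {
  "moves": [
    {"trans":[-0.01,0.04,0],"jaw":0.5},
    {"trans":[-0.01,0.04,0],"jaw":0.5},
    {"trans":[-0.01,0.04,0],"jaw":0.5},
    {"trans":[-0.01,0.03,0],"jaw":0.5},
    {"trans":[0,0.016,0],"jaw":0.5}
  ]
}}

```text
time_s: 18.88
position: [0.3693, -0.378, 0.1825]
ee_rot: [-3.138, 0.004, -0.004]
force: [-0.1, 0.3, -0.4]
gripper_width: 0.66
finger_force: 53.8
```

Call:
{"method": "run_rows", "body": {
  "moves": [
    {"jaw":0.5},
    {"jaw":0.5}
  ]
}}

```text
time_s: 19.05
position: [0.371, -0.3754, 0.1829]
ee_rot: [-3.137, 0.003, -0.002]
force: [0.3, 0.6, -1.4]
gripper_width: 0.65
finger_force: 53.9
```

```bash
python3 - <<'E'
from h import *
o=get_obs();print(o['position'],o['ee_rot'],o['force'],o['gripper_width'])
snap('wrist','w6.png'); box(.435,-.3765,.075)
E
```

```text
[ 0.37096738 -0.37536522  0.18292102] [-3.13712026e+00  3.17513367e-03 -1.79867680e-03] [ 0.30549736  0.59963105 -1.43497378] 0.6497128985861254
wrist 806 (array([ 0.4401, -0.3772]), 96.2, 74.8, 1.4) top 0.0176
  floor 0.0056
side 153 (array([ 0.4324, -0.3773]), 108.4, 80.5, 0.3) top 0.0168
  floor 0.0048
scene 293 (array([ 0.4348, -0.3768]), 113.9, 75.8, 2.3) top 0.0168
  floor 0.0047
```

View pics/w6.png

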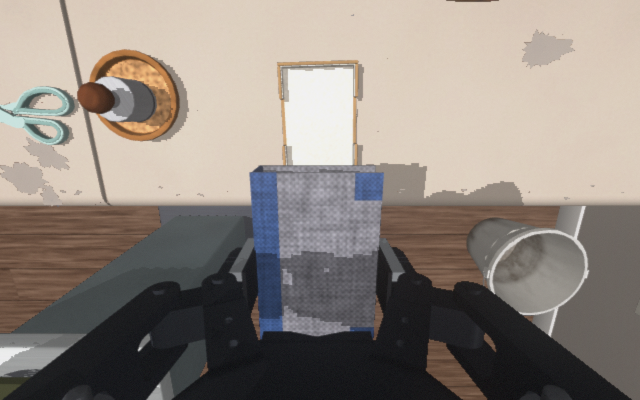

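The medium box's white floor is at (319,115), the held notebook is level at (315,255), and the weight is standing in the dish at (130,98).

Call:
{"method": "run_rows", "body": {
  "moves": [
    {"trans":[0.03,0.001,0],"jaw":0.5},
    {"trans":[0.025,0.001,0.01],"jaw":0.5},
    {"rotvec":[0,0,-0.026],"trans":[0.007,0,0.03],"jaw":0.5},
    {"trans":[0,0,0.03],"jaw":0.5},
    {"trans":[0,0,0.03],"jaw":0.5}
  ]
}}

```text
time_s: 19.67
position: [0.4356, -0.3769, 0.0854]
ee_rot: [3.14, -0.001, 0.029]
force: [-0.5, -0.8, -1.1]
gripper_width: 0.655
finger_force: 53.9
```

Call:
{"method": "run_rows", "body": {
  "moves": [
    {"trans":[0,0,0.02],"jaw":0.5},
    {"trans":[0,0,0.015],"jaw":0.5},
    {"jaw":0.5},
    {"jaw":0.5},
    {"jaw":0.5}
  ]
}}

```text
time_s: 20.08
position: [0.435, -0.3781, 0.0522]
ee_rot: [3.14, -0.001, 0.027]
force: [0.4, 0.1, -0.8]
gripper_width: 0.651
finger_force: 53.9
```

```bash
python3 - <<'E'
from h import *
o=get_obs();print(o['position'],o['ee_rot'],o['force'],o['gripper_width'])
s=snap('wrist','w7.png'); c=cloud(s); v=s['range_z']>0
m=c[v&(np.hypot(c[...,0]-.4342,c[...,1]+.3773)<.08)&(c[...,2]>.0125)&(c[...,2]<.0185)]
print(rect(m),m.max(0),m.min(0))
E
```

```text
[ 0.43503308 -0.37808597  0.05221192] [ 3.14008298e+00 -1.39571219e-03  2.68240838e-02] [ 0.37994863  0.13805599 -0.82691921] 0.6508495873388296
(array([ 0.4345, -0.3775]), 107.6, 75.3, 1.6) [ 0.48899759 -0.3387212   0.01848559] [ 0.37970161 -0.41395818  0.0127875 ]
```

View pics/w7.png

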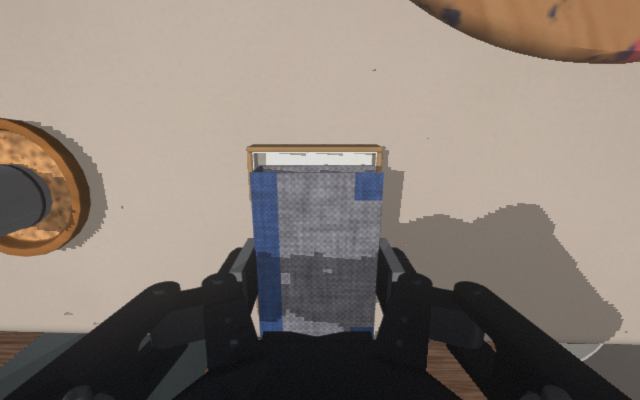

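The notebook is lined up over the medium box, whose far wall is at (315,150). Lowering.

Call:
{"method": "run_rows", "body": {
  "moves": [
    {"trans":[-0.001,-0.0005,0.01],"jaw":0.5},
    {"trans":[0,0,0.008],"jaw":0.5},
    {"trans":[0,0,0.006],"jaw":0.5},
    {"trans":[0,0,0.003],"jaw":0.5},
    {"trans":[0,0,0.001],"jaw":0.5}
  ]
}}

```text
time_s: 20.55
position: [0.4325, -0.377, 0.0216]
ee_rot: [-3.14, 0.001, 0.026]
force: [0.7, 0.2, -1.6]
gripper_width: 0.655
finger_force: 53.9
```

Call:
{"method": "run_rows", "body": {
  "moves": [
    {"jaw":0.5},
    {"jaw":0.5}
  ]
}}

```text
time_s: 20.72
position: [0.4332, -0.3776, 0.0228]
ee_rot: [3.142, -0.0, 0.026]
force: [-0.3, 0.7, -1.7]
gripper_width: 0.654
finger_force: 53.9
```

Not in contact yet, so down 2 mm more, then release.

Call:
{"method": "run_rows", "body": {
  "moves": [
    {"trans":[0,0,0.001],"jaw":0.5},
    {"trans":[0,0,0.001],"jaw":0.5},
    {"jaw":0.5},
    {"jaw":0.5}
  ]
}}

```text
time_s: 21.05
position: [0.4334, -0.3778, 0.0212]
ee_rot: [3.141, -0.001, 0.026]
force: [-0.5, 0.1, -0.2]
gripper_width: 0.652
finger_force: 54.0
```

Call:
{"method": "run_rows", "body": {
  "moves": [
    {"jaw":0.75},
    {"jaw":0.9},
    {"jaw":0.9},
    {"jaw":0.9},
    {"trans":[0,0,-0.02],"jaw":0.9}
  ]
}}

```text
time_s: 21.47
position: [0.4308, -0.3751, 0.037]
ee_rot: [-3.136, 0.005, 0.026]
force: [-0.1, 1.4, 0.2]
gripper_width: 0.901
finger_force: 0.0
```

Call:
{"method": "run_rows", "body": {
  "moves": [
    {"trans":[0,0,-0.03],"jaw":0.9},
    {"trans":[0,0,-0.04],"jaw":0.9},
    {"trans":[0,0,-0.04],"jaw":0.9},
    {"trans":[0,0,-0.02],"jaw":0.9},
    {"jaw":0.9}
  ]
}}

```text
time_s: 21.88
position: [0.4358, -0.3802, 0.1783]
ee_rot: [3.132, -0.008, 0.026]
force: [1.1, -1.4, 0.4]
gripper_width: 0.903
finger_force: 0.0
```

```bash
python3 - <<'E'
from h import *
o=get_obs();print(o['position'],o['ee_rot'])
for n in('wrist','side','scene'):
    s=snap(n); c=cloud(s); v=s['range_z']>0
    m=c[v&(np.hypot(c[...,0]-.4345,c[...,1]+.3775)<.06)&(c[...,2]>.0205)&(c[...,2]<.03)]
    print(n,len(m),rect(m) if len(m)>10 else '',np.median(m[:,2]),np.percentile(m[:,2],[5,95]))
E
```

```text
[ 0.43576775 -0.38021994  0.17830331] [ 3.1324143  -0.0083104   0.02604283]
wrist 5066 (array([ 0.4345, -0.3783]), 89.9, 57.1, 1.5) 0.025407088174911538 [0.02430725 0.02653971]
side 514 (array([ 0.4329, -0.3771]), 89.6, 63.2, 1.2) 0.024534340093998942 [0.02216896 0.0267799 ]
scene 796 (array([ 0.4348, -0.3775]), 93.4, 58.9, 1.8) 0.024834642726314672 [0.02315609 0.02629222]
```

Call:
{"method": "run_rows", "body": {
  "moves": [
    {"rotvec":[0,0,0.026],"jaw":1},
    {"trans":[0,-0.037,0],"jaw":1},
    {"trans":[0,-0.04,0],"jaw":1},
    {"trans":[0,-0.04,0],"jaw":1},
    {"trans":[0,-0.04,0],"jaw":1}
  ]
}}

```text
time_s: 22.45
position: [0.4315, -0.2183, 0.1678]
ee_rot: [-3.139, 0.004, -0.001]
force: [1.8, 0.4, 0.6]
gripper_width: 0.999
finger_force: 0.0
```

Call:
{"method": "run_rows", "body": {
  "moves": [
    {"trans":[0,-0.04,0],"jaw":1},
    {"trans":[0,-0.04,0],"jaw":1},
    {"trans":[0,-0.04,0],"jaw":1},
    {"trans":[0,-0.04,0],"jaw":1},
    {"trans":[0,-0.04,0],"jaw":1}
  ]
}}

```text
time_s: 22.87
position: [0.4313, -0.0185, 0.1683]
ee_rot: [-3.141, 0.004, -0.001]
force: [0.8, -0.4, -0.1]
gripper_width: 1.002
finger_force: 0.0
```

Call:
{"method": "run_rows", "body": {
  "moves": [
    {"trans":[-0.002,-0.04,0],"jaw":1},
    {"trans":[0,-0.04,0],"jaw":1},
    {"trans":[0,-0.03,0],"jaw":1},
    {"trans":[0,-0.011,0],"jaw":1},
    {"rotvec":[0,0,-0.053],"jaw":1}
  ]
}}

```text
time_s: 23.28
position: [0.4297, 0.1025, 0.1685]
ee_rot: [-3.142, 0.004, 0.058]
force: [0.4, -0.4, -0.0]
gripper_width: 0.998
finger_force: 0.0
```

Call:
{"method": "run_rows", "body": {
  "moves": [
    {"jaw":1},
    {"jaw":1},
    {"jaw":1}
  ]
}}

```text
time_s: 23.53
position: [0.4308, 0.0997, 0.1698]
ee_rot: [3.141, 0.002, 0.051]
force: [0.1, -0.1, -0.8]
gripper_width: 0.998
finger_force: 0.0
```

```bash
python3 - <<'E'
from h import *
stack()
o=get_obs();print(o['position'],o['ee_rot'])
E
```

```text
0.008 3012 (array([0.4341, 0.0978]), 135.8, 92.1, 0.4) 0.013110302769221791
0.0305 8509 (array([0.4318, 0.0978]), 112.0, 68.2, 3.0) 0.03538294591926869
[0.43093067 0.09967887 0.17008161] [3.14140461e+00 1.34821860e-03 5.06846883e-02]
```

Call:
{"method": "run_rows", "body": {
  "moves": [
    {"trans":[0.0005,0.002,0.035],"jaw":1},
    {"rotvec":[0,0,-0.002],"trans":[0,0,0.035],"jaw":1},
    {"trans":[0,0,0.035],"jaw":1},
    {"trans":[0,0,0.015],"jaw":1},
    {"trans":[0,0,0.005],"jaw":1}
  ]
}}

```text
time_s: 24.0
position: [0.4288, 0.0974, 0.042]
ee_rot: [3.141, 0.007, 0.053]
force: [-0.4, -0.1, -0.3]
gripper_width: 1.0
finger_force: 0.0
```

Call:
{"method": "run_rows", "body": {
  "moves": [
    {"trans":[0,0,0.005],"jaw":1},
    {"trans":[0,0,0.005],"jaw":1},
    {"jaw":1},
    {"jaw":1},
    {"jaw":1}
  ]
}}

```text
time_s: 24.42
position: [0.4329, 0.0986, 0.0371]
ee_rot: [-3.141, -0.003, 0.055]
force: [-0.5, 0.3, -0.8]
gripper_width: 1.002
finger_force: 0.0
```

Call:
{"method": "run_rows", "body": {
  "moves": [
    {"trans":[-0.0005,0,0.005],"jaw":1},
    {"trans":[0,0.0005,0.003],"jaw":1},
    {"jaw":0.9},
    {"jaw":0.6},
    {"jaw":0.6}
  ],
  "grip_n": 60
}}

```text
time_s: 24.83
position: [0.4317, 0.098, 0.0282]
ee_rot: [-3.142, -0.001, 0.055]
force: [-0.1, 0.6, -0.5]
gripper_width: 0.785
finger_force: 68.2
```

Call:
{"method": "run_rows", "body": {
  "moves": [
    {"jaw":0.6},
    {"jaw":0.6}
  ]
}}

```text
time_s: 25.0
position: [0.4315, 0.098, 0.028]
ee_rot: [3.142, -0.0, 0.055]
force: [0.1, -0.3, 0.8]
gripper_width: 0.781
finger_force: 68.7
```

Call:
{"method": "run_rows", "body": {
  "moves": [
    {"trans":[0,0,-0.005],"jaw":0.6},
    {"trans":[0,0,-0.015],"jaw":0.6},
    {"trans":[0,0,-0.03],"jaw":0.6},
    {"trans":[0,0,-0.035],"jaw":0.6},
    {"trans":[0,0,-0.035],"jaw":0.6}
  ]
}}

```text
time_s: 25.42
position: [0.4301, 0.0979, 0.1483]
ee_rot: [3.141, 0.003, 0.055]
force: [1.0, -0.1, -1.3]
gripper_width: 0.78
finger_force: 68.4
```

Call:
{"method": "run_rows", "body": {
  "moves": [
    {"trans":[0.01,0.005,-0.03],"jaw":0.6},
    {"trans":[0.025,0.01,-0.01],"jaw":0.6},
    {"trans":[0.035,0.01,0],"jaw":0.6},
    {"trans":[0.03,0.01,0],"jaw":0.6},
    {"trans":[0.02,0,0],"jaw":0.6}
  ]
}}

```text
time_s: 25.83
position: [0.5553, 0.0682, 0.1885]
ee_rot: [3.141, -0.002, 0.053]
force: [-0.9, -1.7, -1.8]
gripper_width: 0.782
finger_force: 68.4
```

Call:
{"method": "run_rows", "body": {
  "moves": [
    {"trans":[0.01,0,0],"jaw":0.6},
    {"jaw":0.6},
    {"jaw":0.6},
    {"jaw":0.6}
  ]
}}

```text
time_s: 26.17
position: [0.5617, 0.0705, 0.1873]
ee_rot: [-3.142, 0.002, 0.055]
force: [-0.6, 0.1, -0.8]
gripper_width: 0.777
finger_force: 68.4
```

```bash
python3 - <<'E'
from h import *
o=get_obs();print(o['position'],o['ee_rot'],o['force'],o['gripper_width'])
snap('wrist','w8.png'); box(.644,.07,.085)
E
```

```text
[0.56169948 0.07047658 0.1873169 ] [-3.14150024e+00  1.65474231e-03  5.54532563e-02] [-0.57477373  0.1357027  -0.80073911] 0.7773983454116051
wrist 1044 (array([0.6574, 0.0702]), 104.9, 86.1, 3.4) top 0.0176
  floor 0.0053
side 412 (array([0.6435, 0.0702]), 130.5, 90.8, 3.5) top 0.017
  floor 0.0048
scene 182 (array([0.6439, 0.0704]), 134.5, 91.6, 3.8) top 0.0167
  floor -0.5361
```

View pics/w8.png

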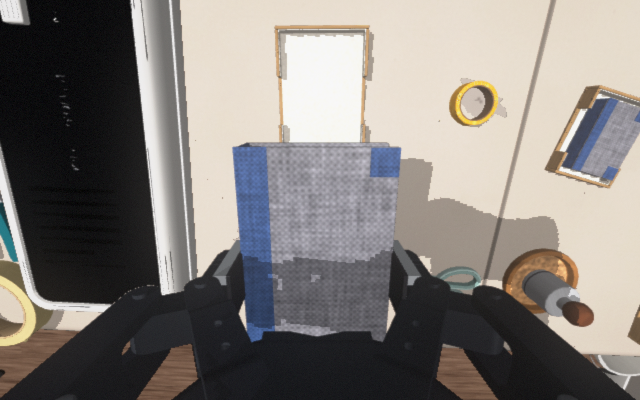

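The held notebook is level at (317,240), the large box's floor is at (322,88), and the device to the left is clear of the gripper.

Call:
{"method": "run_rows", "body": {
  "moves": [
    {"trans":[0.02,0.002,0],"jaw":0.6},
    {"trans":[0.035,0.002,0],"jaw":0.6},
    {"rotvec":[0,0,-0.005],"trans":[0.02,0.001,0.01],"jaw":0.6},
    {"trans":[0.008,0.0005,0.03],"jaw":0.6},
    {"trans":[0,0,0.03],"jaw":0.6}
  ]
}}

```text
time_s: 26.78
position: [0.6494, 0.0693, 0.1198]
ee_rot: [3.141, -0.007, 0.06]
force: [0.1, 0.3, -1.5]
gripper_width: 0.777
finger_force: 68.4
```

Call:
{"method": "run_rows", "body": {
  "moves": [
    {"trans":[0,0,0.03],"jaw":0.6},
    {"trans":[0,0,0.02],"jaw":0.6},
    {"trans":[0,0,0.015],"jaw":0.6},
    {"jaw":0.6},
    {"jaw":0.6}
  ]
}}

```text
time_s: 27.2
position: [0.6458, 0.0693, 0.0526]
ee_rot: [-3.142, 0.001, 0.06]
force: [0.8, -0.1, -0.8]
gripper_width: 0.783
finger_force: 68.4
```

Call:
{"method": "run_rows", "body": {
  "moves": [
    {"jaw":0.6},
    {"jaw":0.6}
  ]
}}

```text
time_s: 27.37
position: [0.6479, 0.0694, 0.0555]
ee_rot: [3.141, -0.004, 0.06]
force: [-0.8, -0.2, -1.2]
gripper_width: 0.781
finger_force: 68.4
```

```bash
python3 - <<'E'
from h import *
o=get_obs();print(o['position'],o['ee_rot'],o['force'],o['gripper_width'])
s=snap('wrist','w9.png'); c=cloud(s); v=s['range_z']>0
m=c[v&(np.hypot(c[...,0]-.6449,c[...,1]-.0695)<.085)&(c[...,2]>.0125)&(c[...,2]<.0185)]
print(rect(m),m.max(0),m.min(0))
E
```

```text
[0.64789908 0.06938031 0.05549013] [ 3.14146477 -0.00430388  0.05996959] [-0.763278   -0.20834387 -1.18805299] 0.7806621290603806
(array([0.7052, 0.0732]), 85.6, 8.8, -86.9) [0.71183683 0.11610554 0.01848818] [0.6986086  0.03027977 0.01250978]
```

View pics/w9.png

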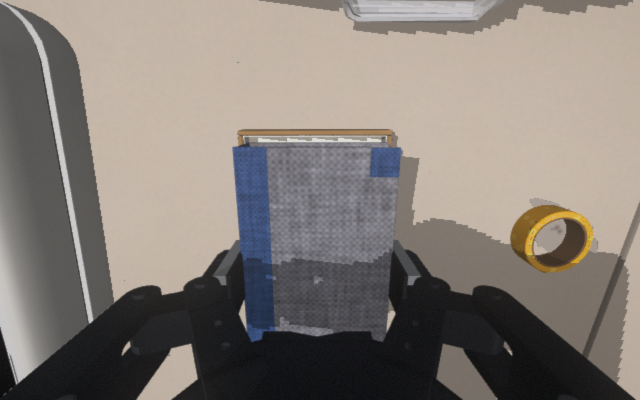

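The notebook is aligned over the large box, whose far wall is at (315,132). I'm shifting back 2.5 mm and lowering.

Call:
{"method": "run_rows", "body": {
  "moves": [
    {"trans":[-0.0025,0,0.012],"jaw":0.6},
    {"trans":[0,0,0.01],"jaw":0.6},
    {"trans":[0,0,0.006],"jaw":0.6},
    {"trans":[0,0,0.004],"jaw":0.6},
    {"trans":[0,0,0.002],"jaw":0.6}
  ]
}}

```text
time_s: 27.83
position: [0.6431, 0.0691, 0.0199]
ee_rot: [3.142, 0.004, 0.06]
force: [-12.2, -0.2, 22.2]
gripper_width: 0.777
finger_force: 71.1
```

Call:
{"method": "run_rows", "body": {
  "moves": [
    {"jaw":0.6},
    {"jaw":0.6},
    {"jaw":0.6}
  ]
}}

```text
time_s: 28.08
position: [0.6437, 0.0692, 0.02]
ee_rot: [3.142, 0.001, 0.06]
force: [-4.6, -0.6, 9.0]
gripper_width: 0.781
finger_force: 69.5
```

Call:
{"method": "run_rows", "body": {
  "moves": [
    {"trans":[0,0,-0.0007],"jaw":0.6},
    {"jaw":0.9},
    {"jaw":1},
    {"jaw":1},
    {"jaw":1}
  ]
}}

```text
time_s: 28.5
position: [0.6435, 0.0691, 0.019]
ee_rot: [-3.142, 0.001, 0.06]
force: [-0.1, -0.8, 0.2]
gripper_width: 1.0
finger_force: 0.0
```

Call:
{"method": "run_rows", "body": {
  "moves": [
    {"trans":[0,0,-0.02],"jaw":1},
    {"trans":[0,0,-0.03],"jaw":1},
    {"trans":[0,0,-0.04],"jaw":1},
    {"trans":[0,0,-0.04],"jaw":1},
    {"trans":[0,0,-0.03],"jaw":1}
  ]
}}

```text
time_s: 28.92
position: [0.6445, 0.0692, 0.183]
ee_rot: [3.141, -0.003, 0.06]
force: [0.6, 1.0, 0.4]
gripper_width: 1.002
finger_force: 0.0
```

Call:
{"method": "run_rows", "body": {
  "moves": [
    {"trans":[-0.035,0,0],"jaw":1},
    {"trans":[-0.035,0,0],"jaw":1},
    {"trans":[-0.03,0,0],"jaw":1},
    {"jaw":1},
    {"jaw":1}
  ]
}}

```text
time_s: 29.33
position: [0.5425, 0.0632, 0.1791]
ee_rot: [-3.142, 0.0, 0.06]
force: [1.3, -0.1, 0.8]
gripper_width: 1.002
finger_force: 0.0
```

```bash
python3 - <<'E'
from h import *
o=get_obs();print(o['position'],o['ee_rot'],o['force'])
def chk(n,c,v,nm,x,y,r,a,b):
    m=c[v&(np.hypot(c[...,0]-x,c[...,1]-y)<r)&(c[...,2]>a)&(c[...,2]<b)]
    if len(m)>10: print(n,nm,rect(m),np.median(m[:,2]).round(4))
for n in('wrist','side','scene'):
    s=snap(n,n+'9.png'); c=cloud(s); v=s['range_z']>0
    chk(n,c,v,'large',.6447,.0693,.07,.022,.032)
    chk(n,c,v,'medium',.4345,-.3775,.06,.0205,.03)
    chk(n,c,v,'small',.6239,-.2156,.05,.0205,.03)
    chk(n,c,v,'knob',.456,-.198,.03,.055,.08)
    chk(n,c,v,'cyl',.456,-.198,.03,.03,.05)
    chk(n,c,v,'dish',.456,-.198,.05,.0125,.017)
    chk(n,c,v,'tape',.649,-.079,.035,.008,.02)
E
```

```text
[0.54250605 0.06315075 0.17906172] [-3.14156675e+00  2.82162369e-04  5.99397341e-02] [ 1.30813904 -0.14827551  0.79628246]
wrist large (array([0.6454, 0.0686]), 112.3, 68.2, 3.3) 0.0274
wrist small (array([ 0.6232, -0.2151]), 70.6, 48.8, -12.5) 0.0234
wrist knob (array([ 0.4546, -0.1969]), 22.4, 21.0, -1.2) 0.0696
wrist cyl (array([ 0.4552, -0.1966]), 37.6, 34.6, -32.4) 0.0445
wrist dish (array([ 0.4595, -0.195 ]), 81.7, 75.5, -35.7) 0.0149
wrist tape (array([ 0.6507, -0.0801]), 40.9, 40.7, -62.9) 0.0159
side large (array([0.6437, 0.0694]), 112.1, 72.1, 3.6) 0.0268
side medium (array([ 0.4328, -0.3768]), 89.7, 62.9, 1.3) 0.0245
side small (array([ 0.6526, -0.2149]), 48.6, 19.7, -75.8) 0.023
side knob (array([ 0.4522, -0.1956]), 21.8, 20.8, -82.7) 0.0682
side cyl (array([ 0.4523, -0.1942]), 37.2, 35.5, -2.5) 0.0436
side dish (array([ 0.4563, -0.1935]), 81.5, 75.4, 1.1) 0.0145
side tape (array([ 0.6491, -0.0789]), 41.6, 40.7, -69.5) 0.0142
scene large (array([0.6446, 0.0701]), 114.0, 72.5, 4.3) 0.0269
scene medium (array([ 0.4352, -0.3766]), 94.5, 59.2, 1.1) 0.0248
scene small (array([ 0.6222, -0.2151]), 73.7, 51.1, -13.6) 0.0228
scene knob (array([ 0.4505, -0.1999]), 20.4, 20.0, -87.4) 0.0671
scene cyl (array([ 0.4508, -0.2008]), 37.5, 35.4, 39.9) 0.0434
scene dish (array([ 0.4538, -0.2008]), 82.0, 76.0, -51.2) 0.0143
scene tape (array([ 0.649 , -0.0792]), 43.8, 42.3, -1.0) 0.0139
```

View pics/side9.png

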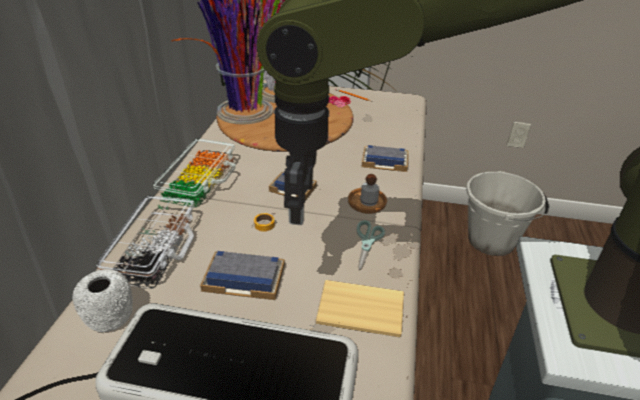

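The picture shows every item in its place: the weight in the dish (369,190), the large notebook (243,270), the medium (386,156) and the small (293,184). The tape and scissors haven't moved, and the measurements agree.

```bash
python3 -c "
from workcell import robot, vision, get_obs
print(robot.sign_off())"
```

```text
the job is handed in; nothing more can be done
None
```

The job is handed in: the weight stands in its dish and each notebook lies flat in its own box, all within a few millimetres of centre in the final camera check, with the scissors and tape left alone, at about 29 s on the clock; the sign-off returned no verdict.

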